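# Dispense the brass isolation balls

### The job

In the disc-mastering room the turntable's feet need their three brass isolation balls. Of the two gravity feeders on the bench, take the one that holds the yellow brass balls: pull its shutter open so that all three drop into the clear blue-rimmed cup standing in the cradle under it, then push the shutter fully home again and let go. Leave the cup upright in its cradle, and keep the other feeder (black balls) shut.

Things in the scene. Friction and masses are not known exactly. Their poses are not given: they have to be found in the camera images.
- brass_shutter (a joint): Shutter slide of the feeder holding the brass balls (a grey funnel 112 mm wide, mouth 168 mm above the bench, on four posts over a 136 mm square base, fixed). In m: 0 = fully home (closed, at its stop), grows as it is pulled out, 0.065 = open stop; the outlet, 55 mm wide, is clear from 0.06. Starts at 0 to 0.005. No spring, about 2 N of friction, stays where it is left.
- brass_grip (a point): Point to grasp on that shutter's pull, an upright black block 28 (x) by 20 (y) by 60 mm high: its top is 17 mm above, the 64 mm wide shutter plate 43 mm below, the bench 135 mm below this point. Take it from above across y. z is up; -x opens (roughly towards the robot), +x closes. It moves with the shutter; closed, the hopper's axis is 120 mm away along +x. Yaw and side vary.
- brass_cup_center (a point): Centre (half-way up) of the clear cup with a blue rim, 82 mm across the rim, 70 mm high, wall 3 mm, about 120 g, open upwards, standing loose in a shallow black ring cradle right under the brass feeder's outlet. z is up.
- brass_ball0_center (a point): Centre of brass ball 1 of three (22 mm across, 45 g, yellow metal). At the start the three lie side by side on the closed shutter in the brass feeder's hopper, seen from above in its open funnel.
- brass_ball1_center (a point): Centre of brass ball 2 of three (22 mm across, 45 g, yellow metal). At the start the three lie side by side on the closed shutter in the brass feeder's hopper, seen from above in its open funnel.
- brass_ball2_center (a point): Centre of brass ball 3 of three (22 mm across, 45 g, yellow metal). At the start the three lie side by side on the closed shutter in the brass feeder's hopper, seen from above in its open funnel.
- black_shutter (a joint): Shutter slide of the other, otherwise identical feeder, which holds three black balls and has its own cup; 0 = closed, grows as it opens (m). It starts at 0 to 0.005 and is to stay shut.

How it is judged (in metres and radians):
On the way:
1. all three brass balls lie in the cup under their feeder (distance between each of brass_ball0_center, brass_ball1_center, brass_ball2_center and brass_cup_center below 0.042 m), for 0.2 s.
At the end, for the whole second after the job is handed in: Three brass balls in the clear cup (centres within 42 mm of the cup's centre), brass shutter within 10 mm of closed, cup upright (10 degrees) and within 20 mm of its start in the cradle, the other feeder's shutter open by less than 15 mm (all of step 1 and value of joint brass_shutter below 0.01 m and angle between brass_cup_center's own z axis and vertical below 0.17 rad and distance of brass_cup_center from where it was at the start of the episode below 0.02 m and value of joint black_shutter below 0.015 m); the robot touches nothing.
It fails at once if the other feeder's shutter is pulled open (15 mm or more) (value of joint black_shutter above 0.015 m).
It also fails if it takes over 35 s, if anything falls off the work surface, if the arm or the gripper's body presses on something with over 40 N, if the wrist force passes 120 N, or if a joint passes its speed limit or range.

### The arm

A 6-joint arm with a two-finger parallel gripper is mounted at the origin on the work surface. World frame = base frame: x ahead of the robot, y to its left, z up, the work surface at z = 0. Lengths are in mm, angles in rad, forces in N, time in s.
With the tool pointing down it reaches from about 400 to 825 mm from the base axis. Payload 7 kg.
Tool frame: the origin (TCP) lies on the mounting face of the last link; the fingertips stand 173 mm ahead of it and the grasp point (between the pads) lies 155 mm ahead of it; z points along the fingers, x is the direction in which the jaws open and shut, and the axes are right-handed (so a half turn about z gives the same grasp; the last joint's range is limited). The gripper opens to 85 mm and grips with 20 to 120 N. Pads are 22 mm wide; open, the fingers measure 114 mm over their backs; the gripper's body (76 mm by 85 mm) begins 54 mm behind the grasp point. The pads swing forward as they close: fully open they stand 13 mm farther back than shut.
Start: joints at [1.583, 0.359, 0.012, 0, -1.224, -0.288], TCP at [183.823, 649.465, 404.702] pointing down, gripper open.
Joint ranges: [-3.07, 3.07], [-1.43, 2.12], [-1.02, 1.25], [-3.03, 1.67], [-3.05, -0], [-3.03, 3.03]. Speed limits (rad/s): [2.39, 2.39, 3.01, 3.14, 3.14, 3.14].

### API

Orientations are given as a rotation vector (axis times angle).
In Python, from cell import get_state, read_camera, finish_job gives the robot as it stands. The module is installed in compiled form; this text tells all that it offers.
- The arm moves only by the shell command python3 -m pendant 'ROWS' [FORCE]. ROWS is JSON, a list of rows, each an object of numbers: "ax", "ay", "az": the turn, a rotation vector about the tool's x, y, z scaled (see below); "x", "y", "z": the shift along the tool's x, y, z scaled (see below); "claw": the opening, from -1 (shut) to 1 (fully open), so that 0 is half open. In form: [{"ax": .., "ay": .., "az": .., "x": .., "y": .., "z": .., "claw": ..}, ...]. A call has 1 to 20 rows; each row shifts and turns the commanded pose from where the row before left it, along the tool's axes as they then stand; what a row does not reach is not made up. The controller multiplies each number of a shift by 0.5 m and each number of a turn by 1.5 rad. A row lasts 1/12 s, in which the tool goes at most 41.7 mm and 7.16 degrees, less where a joint would pass 70% of its speed; a pose out of reach is approached as far as the arm can. A call with a number of a shift or a turn outside -1 to 1 is refused whole. A call with a gripper value outside its range is refused whole. The fingers move at their own pace and stop on an object; FORCE is the grip in N (left out, the last holds). Time passes only in rows, so rows that do not move let the fingers close. It gives the time, the measured TCP pose, the force and the opening at its end, in the units of the state.
- get_state(): the state, without advancing time (a new reading comes with each control period).
- read_camera(name): name is "scene" or "top" or "wrist"; returns a dict with "frame" (420x560x3 uint8, red, green, blue), "camera_matrix" (3x3 intrinsics, pixels), "world_to_cam" (4x4, takes a point from world to camera coordinates); the wrist camera has in their place "tool_from_camera" (4x4, takes a point from camera to tool coordinates, whose origin is the TCP and whose axes are the tool frame's). Camera axes: x right, y up, looking along -z (the intrinsics and any distortion apply to the point x, -y, -z); pixel columns grow to the right and rows downward; lengths in mm; the calibration is good to about 2 mm. A picture is of the moment at which its call begins: read the wrist's pose just before it. There is no depth.
- finish_job(): hands the job in, once; it reports no verdict.
The state is a dict: "clock": time; "joint_pos": joint angles; "qvel": joint speeds; "tau": joint torques, N m; "ee_pos": TCP position; "orientation": TCP orientation; "force": force on the tool from outside, world axes, zero at the start; "moment": the same for the moment, N m; "opening": finger opening in mm.
Only numpy, scipy, OpenCV 4.12 (cv2) and the standard library are available. Lean on these libraries where they do the work, as an engineer would, in place of code of your own. Each camera call takes 0.05 s, during which the arm holds its last target. There are 200 camera calls.

## Working session

There is one attempt and no reset: what is moved stays moved. The work goes in short steps, Python scripts to look and compute and a shell command to move; the robot and the scene stay as the last step left them, time stands still between calls to the robot, and variables do not carry over. Pictures are saved under pics/ and viewed, about 8 in all and at most 12, crops included, and the job is handed in when it is done.

```bash
mkdir -p pics; python3 - <<'E'
from cell import *
import cv2,numpy as np,pickle
s=get_state();print(s)
for n in("scene","top"):
    c=read_camera(n);pickle.dump(c,open(n+'.pkl','wb'));cv2.imwrite(f'pics/{n}0.png',c['frame'][...,::-1]);print(n,[k for k in c],c['camera_matrix'],c['world_to_cam'])
E
```

```text
{'clock': 0.0, 'joint_pos': array([ 1.58311709e+00,  3.59415874e-01,  1.10497492e-02, -3.43775207e-04,
       -1.22407397e+00, -2.88146717e-01]), 'qvel': array([-0.00184464,  0.0019381 , -0.00095155,  0.00018919, -0.00145931,
        0.00104807]), 'tau': array([-5.02659077e-05, -5.83325672e+01,  2.93419755e+01,  6.93691671e+00,
       -5.93983306e-03, -1.31405338e-05]), 'ee_pos': array([183.74946432, 649.31366686, 403.74186068]), 'orientation': array([ 1.89406155e+00, -2.50486947e+00,  1.77652932e-03]), 'force': array([-0.09008099, -0.47255818, -0.31415783]), 'moment': array([ 0.07063054,  0.01912529, -0.01547087]), 'opening': 85.41650488120484}
scene ['frame', 'camera_matrix', 'world_to_cam'] [[480.31094616   0.         269.26146678]
 [  0.         480.31094616 208.20345401]
 [  0.           0.           1.        ]] [[-9.99914502e-01  5.76804218e-03 -1.17353598e-02  6.21602781e+02]
 [-1.28404027e-02 -6.02803838e-01  7.97786098e-01 -8.69499176e+01]
 [-2.47245607e-03  7.97868575e-01  6.02826363e-01 -1.05191613e+03]
 [ 0.00000000e+00  0.00000000e+00  0.00000000e+00  1.00000000e+00]]
top ['frame', 'camera_matrix', 'world_to_cam'] [[531.66906277   0.         289.23393639]
 [  0.         531.66906277 205.24125187]
 [  0.           0.           1.        ]] [[-3.68591896e-03 -9.99970019e-01  6.80996243e-03 -3.35957573e+01]
 [ 9.86805894e-01 -2.53491182e-03  1.61887933e-01 -6.09723662e+02]
 [-1.61865816e-01  7.31681686e-03  9.86785651e-01 -8.82634048e+02]
 [ 0.00000000e+00  0.00000000e+00  0.00000000e+00  1.00000000e+00]]
```

View pics/top0.png

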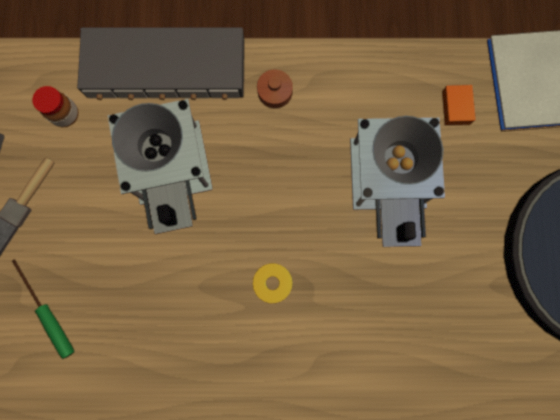

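View pics/scene0.png

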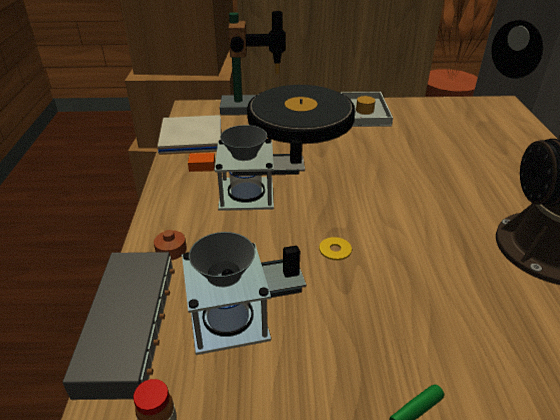

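Both pictures: the brass feeder is the right one in top view (funnel ~(407,150), pull block ~(405,231)) and the far one in scene view (funnel ~(244,143), block ~(296,152)). I'll magnify it.

```bash
cat > h.py <<'E'
import numpy as np,pickle,cv2
def ray(c,u,v):
    K=c['camera_matrix'];T=np.array(c['world_to_cam']);d=np.linalg.inv(K)@[u,v,1];d=np.array([d[0],-d[1],-d[2]])
    R=T[:3,:3];return -R.T@T[:3,3],R.T@d
def plane(c,u,v,z):
    o,d=ray(c,u,v);return o+d*(z-o[2])/d[2]
E
python3 - <<'E'
from h import *
t=pickle.load(open('top.pkl','rb'));f=t['frame']
g=f.max(2).astype(int)
roi=np.zeros(g.shape,bool);roi[214:246,385:418]=1
m=((g<40)&roi).astype(np.uint8)
n,l,st,ce=cv2.connectedComponentsWithStats(m);print(st,ce)
# screws
roi[:]=0;roi[105:210,350:450]=1
n,l,st,ce=cv2.connectedComponentsWithStats(((g<40)&roi).astype(np.uint8))
for i in range(1,n):
    if st[i,4]>10:print(st[i],ce[i])
a=cv2.resize(f[105:255,345:455],None,fx=4,fy=4,interpolation=cv2.INTER_CUBIC)
s=pickle.load(open('scene.pkl','rb'))['frame']
b=cv2.resize(s[120:220,205:315],None,fx=3,fy=3,interpolation=cv2.INTER_CUBIC)
o=np.zeros((600,770,3),np.uint8);o[:,:440]=a;o[:300,440:]=b
o=(255*(o/255)**.5).astype(np.uint8)
cv2.imwrite('pics/crop.png',o[...,::-1])
E
```

```text
[[     0      0    560    420 234916]
 [   397    223     18     19    284]] [[279.34831599 209.47285838]
 [404.96830986 231.95070423]]
[430 119   8   7  36] [433.72222222 122.        ]
[361 120   7   8  42] [364.0952381  123.61904762]
[403 129  37  38 587] [424.91311755 147.6746167 ]
[435 188   7   7  32] [437.9375 191.    ]
[420 200   2  10  11] [420.09090909 204.90909091]
```

View pics/crop.png

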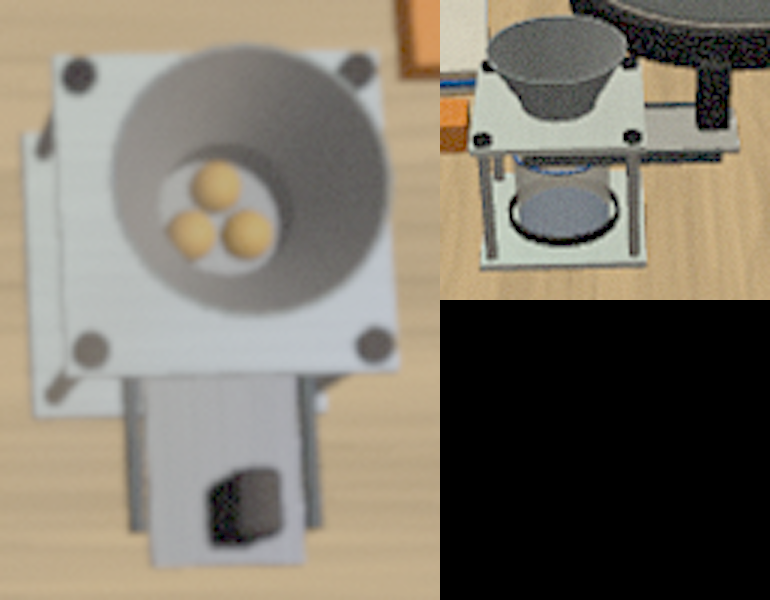

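The crop shows the block's top centre at crop (262,502) → px (410.2,230.2), the funnel rim centre at (250,180) → (407.2,149.7), and the four plate screws.

```bash
python3 - <<'E'
from h import *
t=pickle.load(open('top.pkl','rb'))
px=lambda a,b:(345+(a+.5)/4-.5,105+(b+.5)/4-.5)
b=plane(t,*px(262,502),152);r=plane(t,*px(250,180),168)
print('block',b,'rim',r,'d',b-r,np.linalg.norm((b-r)[:2]),np.arctan2(*(r-b)[[1,0]]))
print('rimdiam',np.linalg.norm(plane(t,*px(111,180),168)-plane(t,*px(389,180),168)))
for z in(120,): 
  S=[plane(t,*px(*p),z) for p in((79,75),(357,69),(91,350),(375,345))]
  print(np.mean(S,0)); 
  for i,j in((2,0),(3,1)): d=S[j]-S[i];print(np.linalg.norm(d),np.arctan2(d[1],d[0]))
  for i,j in((1,0),(3,2)): d=S[j]-S[i];print(np.linalg.norm(d),np.arctan2(-d[0],d[1]))
# shutter plate edges z=92
for q in(((151,565),(148,400)),((303,562),(296,380))):
  p0,p1=[plane(t,*px(*p),92) for p in q];d=p1-p0;print('edge',np.arctan2(d[1],d[0]),p0)
# height check through the scene: project block top
s=pickle.load(open('scene.pkl','rb'))
T=s['world_to_cam'];K=s['camera_matrix']
for p in (b,r):
  c=T[:3,:3]@p+T[:3,3];print(K@[c[0]/-c[2],-c[1]/-c[2],1])
from cell import get_state
from scipy.spatial.transform import Rotation as R
print(R.from_rotvec(get_state()['orientation']).as_matrix().round(3))
E
```

```text
block [ 553.29677867 -221.92855784  152.        ] rim [ 677.53939816 -218.58185216  168.        ] d [-124.24261949   -3.34670568  -16.        ] 124.28768618217626 0.026930344829755582
rimdiam 108.42422604563868
[ 678.65941646 -219.37506812  120.        ]
116.3919821888478 0.01542477024009855
117.02362660011354 0.015007817209523402
115.99701030261531 0.020934538390498154
115.946456501712 0.015489275533980633
edge -0.01389226947337317 [ 534.16623692 -189.05442239   92.        ]
edge -0.00519939342362142 [ 535.21389434 -252.09032883   92.        ]
[296.80038174 140.29896762   1.        ]
[244.06286545 135.67389225   1.        ]
[[-0.272 -0.962 -0.   ]
 [-0.962  0.272 -0.001]
 [ 0.001 -0.    -1.   ]]
```

Everything agrees: yaw is about 0.015 rad, the block is about (553,-221) and the hopper axis about (678,-219), 124 mm apart (120 plus a slight opening). I'll turn the tool and travel high.

```bash
python3 -m pendant '[{"az":-0.065,"claw":1},{"az":-0.065,"claw":1},{"az":-0.064,"claw":1},{"x":0.06,"y":-0.06,"claw":1},{"x":0.06,"y":-0.06,"claw":1},{"x":0.06,"y":-0.06,"claw":1},{"x":0.06,"y":-0.06,"claw":1},{"x":0.06,"y":-0.06,"claw":1},{"x":0.06,"y":-0.06,"claw":1},{"x":0.06,"y":-0.06,"claw":1},{"x":0.06,"y":-0.06,"claw":1},{"x":0.06,"y":-0.06,"claw":1},{"x":0.06,"y":-0.06,"claw":1}]' 40
python3 -m pendant '[{"x":0.06,"y":-0.006,"claw":1},{"x":0.06,"y":-0.006,"claw":1},{"x":0.06,"y":-0.006,"claw":1},{"x":0.06,"y":-0.006,"claw":1},{"x":0.06,"y":-0.006,"claw":1},{"x":0.06,"y":-0.006,"claw":1},{"x":0.06,"y":-0.006,"claw":1},{"x":0.06,"y":-0.006,"claw":1},{"x":0.06,"y":-0.006,"claw":1},{"x":0.06,"y":-0.006,"claw":1},{"x":0.06,"y":-0.006,"claw":1},{"x":0.06,"y":-0.006,"claw":1},{"x":0.06,"y":-0.006,"claw":1},{"x":0.06,"y":-0.006,"claw":1},{"x":0.06,"y":-0.006,"claw":1},{"x":0.06,"y":-0.006,"claw":1},{"x":0.06,"y":-0.006,"claw":1},{"x":0.06,"y":-0.006,"claw":1},{"x":0.06,"y":-0.006,"claw":1},{"claw":1}]'
python3 - <<'E'
from cell import *
import cv2,pickle
from scipy.spatial.transform import Rotation as R
s=get_state();c=read_camera('wrist');pickle.dump((s,c),open('w1.pkl','wb'))
cv2.imwrite('pics/w1.png',c['frame'][...,::-1])
print(s['ee_pos'],R.from_rotvec(s['orientation']).as_matrix().round(4),s['joint_pos'],c['tool_from_camera'])
E
```

```text
[183.75660176 649.32413305 403.85950249] [[-2.724e-01 -9.622e-01 -3.000e-04]
 [-9.622e-01  2.724e-01 -1.500e-03]
 [ 1.500e-03 -1.000e-04 -1.000e+00]] [ 1.58312021e+00  3.59307335e-01  1.11382073e-02 -2.94427630e-04
 -1.22408838e+00 -2.88112800e-01] [[ 9.99999288e-01 -1.15620945e-03  2.96824868e-04 -1.12634330e-01]
 [-9.94516361e-04 -9.44492905e-01 -3.28530309e-01 -8.46673861e+01]
 [ 6.60198828e-04  3.28529779e-01 -9.44493382e-01  2.98277947e+01]
 [ 0.00000000e+00  0.00000000e+00  0.00000000e+00  1.00000000e+00]]schema error: expected keys ax, ay, az, x, y, z, claw
schema error: expected keys ax, ay, az, x, y, z, claw
```

View pics/w1.png

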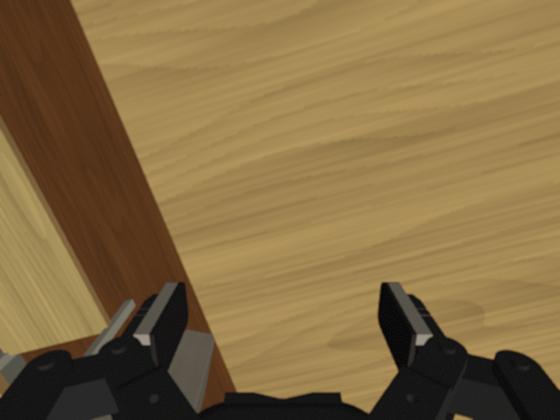

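The wrist image shows only bench and open fingers, because both calls were refused: every key is required in each row. I'll resend them with all the keys.

```bash
python3 -m pendant '[{"ax":0,"ay":0,"az":-0.065,"x":0,"y":0,"z":0,"claw":1},{"ax":0,"ay":0,"az":-0.065,"x":0,"y":0,"z":0,"claw":1},{"ax":0,"ay":0,"az":-0.064,"x":0,"y":0,"z":0,"claw":1},{"ax":0,"ay":0,"az":0,"x":0.06,"y":-0.06,"z":0,"claw":1},{"ax":0,"ay":0,"az":0,"x":0.06,"y":-0.06,"z":0,"claw":1},{"ax":0,"ay":0,"az":0,"x":0.06,"y":-0.06,"z":0,"claw":1},{"ax":0,"ay":0,"az":0,"x":0.06,"y":-0.06,"z":0,"claw":1},{"ax":0,"ay":0,"az":0,"x":0.06,"y":-0.06,"z":0,"claw":1},{"ax":0,"ay":0,"az":0,"x":0.06,"y":-0.06,"z":0,"claw":1},{"ax":0,"ay":0,"az":0,"x":0.06,"y":-0.06,"z":0,"claw":1},{"ax":0,"ay":0,"az":0,"x":0.06,"y":-0.06,"z":0,"claw":1},{"ax":0,"ay":0,"az":0,"x":0.06,"y":-0.06,"z":0,"claw":1},{"ax":0,"ay":0,"az":0,"x":0.06,"y":-0.06,"z":0,"claw":1}]' 40
```

```text
clock: 1.23
ee_pos: [483.9, 357.6, 404.7]
orientation: [2.239, -2.204, -0.0]
force: [-0.3, 1.0, 0.5]
opening: 85.0
```

```bash
python3 -m pendant '[{"ax":0,"ay":0,"az":0,"x":0.06,"y":-0.006,"z":0,"claw":1},{"ax":0,"ay":0,"az":0,"x":0.06,"y":-0.006,"z":0,"claw":1},{"ax":0,"ay":0,"az":0,"x":0.06,"y":-0.006,"z":0,"claw":1},{"ax":0,"ay":0,"az":0,"x":0.06,"y":-0.006,"z":0,"claw":1},{"ax":0,"ay":0,"az":0,"x":0.06,"y":-0.006,"z":0,"claw":1},{"ax":0,"ay":0,"az":0,"x":0.06,"y":-0.006,"z":0,"claw":1},{"ax":0,"ay":0,"az":0,"x":0.06,"y":-0.006,"z":0,"claw":1},{"ax":0,"ay":0,"az":0,"x":0.06,"y":-0.006,"z":0,"claw":1},{"ax":0,"ay":0,"az":0,"x":0.06,"y":-0.006,"z":0,"claw":1},{"ax":0,"ay":0,"az":0,"x":0.06,"y":-0.006,"z":0,"claw":1},{"ax":0,"ay":0,"az":0,"x":0.06,"y":-0.006,"z":0,"claw":1},{"ax":0,"ay":0,"az":0,"x":0.06,"y":-0.006,"z":0,"claw":1},{"ax":0,"ay":0,"az":0,"x":0.06,"y":-0.006,"z":0,"claw":1},{"ax":0,"ay":0,"az":0,"x":0.06,"y":-0.006,"z":0,"claw":1},{"ax":0,"ay":0,"az":0,"x":0.06,"y":-0.006,"z":0,"claw":1},{"ax":0,"ay":0,"az":0,"x":0.06,"y":-0.006,"z":0,"claw":1},{"ax":0,"ay":0,"az":0,"x":0.06,"y":-0.006,"z":0,"claw":1},{"ax":0,"ay":0,"az":0,"x":0.06,"y":-0.006,"z":0,"claw":1},{"ax":0,"ay":0,"az":0,"x":0.06,"y":-0.006,"z":0,"claw":1},{"ax":0,"ay":0,"az":0,"x":0,"y":0,"z":0,"claw":1}]'
python3 - <<'E'
from cell import *
import cv2,pickle
from scipy.spatial.transform import Rotation as R
s=get_state();c=read_camera('wrist');pickle.dump((s,c),open('w2.pkl','wb'))
cv2.imwrite('pics/w2.png',c['frame'][...,::-1])
print(s['ee_pos'],R.from_rotvec(s['orientation']).as_matrix().round(4),s['joint_pos'])
E
```

```text
clock: 2.9
ee_pos: [548.7, -213.6, 404.0]
orientation: [2.234, -2.207, -0.001]
force: [-0.0, 0.4, -0.3]
opening: 85.3
[ 548.66894439 -213.5539176   403.99361477] [[ 1.220e-02 -9.999e-01 -1.200e-03]
 [-9.999e-01 -1.220e-02 -7.000e-04]
 [ 7.000e-04  1.200e-03 -1.000e+00]] [-3.90927891e-02  2.18708546e-01 -1.85469469e-01  8.00936733e-04
 -1.16781338e+00  1.62180963e+00]
```

View pics/w2.png

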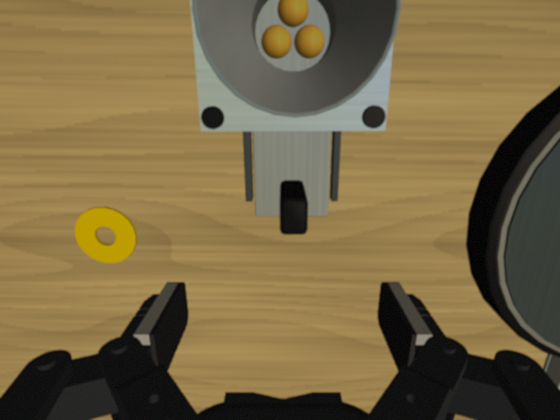

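The block shows at about (293,208): the top face is roughly columns 281-307, rows 204-233, with its lower front face above. The turntable at right stays clear of the fingers.

```bash
python3 - <<'E'
from h import *
from scipy.spatial.transform import Rotation as R
s,c=pickle.load(open('w2.pkl','rb'))
W=np.eye(4);W[:3,:3]=R.from_rotvec(s['orientation']).as_matrix();W[:3,3]=s['ee_pos']
c['world_to_cam']=np.linalg.inv(W@c['tool_from_camera'])
g=c['frame'].max(2).astype(int);
for r in range(176,240,3): 
    k=np.where(g[r,255:330]<60)[0]+255;print(r,k.min() if len(k) else None,k.max() if len(k) else None,g[r,293])
for z,u,v in((152,294,219),(152,281,219),(152,307,219),(152,294,205),(152,294,234),(92,254,200),(92,329,200)):print(z,u,v,plane(c,u,v,z))
E
```

```text
176 None None 131
179 None None 116
182 282 301 9
185 281 302 11
188 281 303 6
191 281 304 5
194 281 304 7
197 281 305 12
200 280 306 21
203 280 306 29
206 280 306 30
209 280 306 27
212 280 306 24
215 280 306 25
218 281 306 19
221 281 306 22
224 281 306 24
227 281 306 23
230 281 305 19
233 285 301 56
236 None None 156
239 None None 156
152 294 219 [ 552.43248783 -221.51894132  152.        ]
152 281 219 [ 552.31236257 -212.40261778  152.        ]
152 307 219 [ 552.55261455 -230.63537593  152.        ]
152 294 205 [ 562.73041218 -221.26688427  152.        ]
152 294 234 [ 541.06071235 -221.79728248  152.        ]
92 254 200 [ 547.77403367 -188.62560714   92.        ]
92 329 200 [ 548.63786081 -254.13536969   92.        ]
```

Wrist view gives the grip at (554,-221), matching the first measurement. Next: adjust, descend and close.

```bash
python3 -m pendant '[{"ax":0,"ay":0,"az":0,"x":0.015,"y":-0.01,"z":0,"claw":1},{"ax":0,"ay":0,"az":0,"x":0,"y":0,"z":0.04,"claw":1},{"ax":0,"ay":0,"az":0,"x":0,"y":0,"z":0.04,"claw":1},{"ax":0,"ay":0,"az":0,"x":0,"y":0,"z":0.04,"claw":1},{"ax":0,"ay":0,"az":0,"x":0,"y":0,"z":0.04,"claw":1},{"ax":0,"ay":0,"az":0,"x":0,"y":0,"z":0.04,"claw":1},{"ax":0,"ay":0,"az":0,"x":0,"y":0,"z":0.025,"claw":1},{"ax":0,"ay":0,"az":0,"x":0,"y":0,"z":0,"claw":1},{"ax":0,"ay":0,"az":0,"x":0,"y":0,"z":0,"claw":1}]'
```

```text
clock: 3.7
ee_pos: [553.9, -216.6, 291.9]
orientation: [2.239, -2.202, -0.001]
force: [0.0, 1.1, -0.1]
opening: 85.4
```

```bash
python3 -m pendant '[{"ax":0,"ay":0,"az":0,"x":0,"y":0,"z":0,"claw":-1},{"ax":0,"ay":0,"az":0,"x":0,"y":0,"z":0,"claw":-1},{"ax":0,"ay":0,"az":0,"x":0,"y":0,"z":0,"claw":-1},{"ax":0,"ay":0,"az":0,"x":0,"y":0,"z":0,"claw":-1},{"ax":0,"ay":0,"az":0,"x":0,"y":0,"z":0,"claw":-1},{"ax":0,"ay":0,"az":0,"x":0,"y":0,"z":0,"claw":-1},{"ax":0,"ay":0,"az":0,"x":0,"y":0,"z":0,"claw":-1},{"ax":0,"ay":0,"az":0,"x":0,"y":0,"z":0,"claw":-1},{"ax":0,"ay":0,"az":0,"x":0,"y":0,"z":0,"claw":-1},{"ax":0,"ay":0,"az":0,"x":0,"y":0,"z":0,"claw":-1},{"ax":0,"ay":0,"az":0,"x":0,"y":0,"z":0,"claw":-1},{"ax":0,"ay":0,"az":0,"x":0,"y":0,"z":0,"claw":-1}]' 40
```

```text
clock: 4.7
ee_pos: [553.8, -220.5, 293.6]
orientation: [2.236, -2.203, 0.007]
force: [0.1, -22.3, -0.6]
opening: 19.3
```

Gripped at 19.3 mm. I'll relax the sideways load by about 4 mm and pull 60 mm.

```bash
python3 -m pendant '[{"ax":0,"ay":0,"az":0,"x":0.007,"y":0,"z":0,"claw":-1},{"ax":0,"ay":0,"az":0,"x":0,"y":0.02,"z":0,"claw":-1},{"ax":0,"ay":0,"az":0,"x":0,"y":0.02,"z":0,"claw":-1},{"ax":0,"ay":0,"az":0,"x":0,"y":0.02,"z":0,"claw":-1},{"ax":0,"ay":0,"az":0,"x":0,"y":0.02,"z":0,"claw":-1},{"ax":0,"ay":0,"az":0,"x":0,"y":0.02,"z":0,"claw":-1},{"ax":0,"ay":0,"az":0,"x":0,"y":0.02,"z":0,"claw":-1},{"ax":0,"ay":0,"az":0,"x":0,"y":0,"z":0,"claw":-1},{"ax":0,"ay":0,"az":0,"x":0,"y":0,"z":0,"claw":-1}]'
```

```text
clock: 5.45
ee_pos: [493.0, -222.3, 293.5]
orientation: [2.239, -2.204, 0.003]
force: [-0.9, -6.5, 6.9]
opening: 19.2
```

```bash
python3 -m pendant '[{"ax":0,"ay":0,"az":0,"x":0,"y":0.004,"z":0,"claw":-1},{"ax":0,"ay":0,"az":0,"x":0,"y":0.002,"z":0,"claw":-1},{"ax":0,"ay":0,"az":0,"x":0,"y":0,"z":0,"claw":-1},{"ax":0,"ay":0,"az":0,"x":0,"y":0,"z":0,"claw":-1},{"ax":0,"ay":0,"az":0,"x":0,"y":0,"z":0,"claw":-1},{"ax":0,"ay":0,"az":0,"x":0,"y":0,"z":0,"claw":-1},{"ax":0,"ay":0,"az":0,"x":0,"y":0,"z":0,"claw":-1},{"ax":0,"ay":0,"az":0,"x":0,"y":0,"z":0,"claw":-1}]'
python3 - <<'E'
from cell import *
import cv2,numpy as np
a=read_camera('wrist')['frame'];b=read_camera('scene')['frame']
b=cv2.resize(b[120:220,205:315],None,fx=3,fy=3,interpolation=cv2.INTER_CUBIC)
o=np.zeros((420,800,3),np.uint8);o[:,:470]=a[:,50:520];o[:300,470:]=b
cv2.imwrite('pics/open.png',(255*(o[...,::-1]/255)**.6).astype(np.uint8))
E
```

```text
clock: 6.12
ee_pos: [492.2, -222.3, 293.5]
orientation: [-2.238, 2.202, -0.009]
force: [8.7, -8.3, -0.9]
opening: 19.5
```

View pics/open.png

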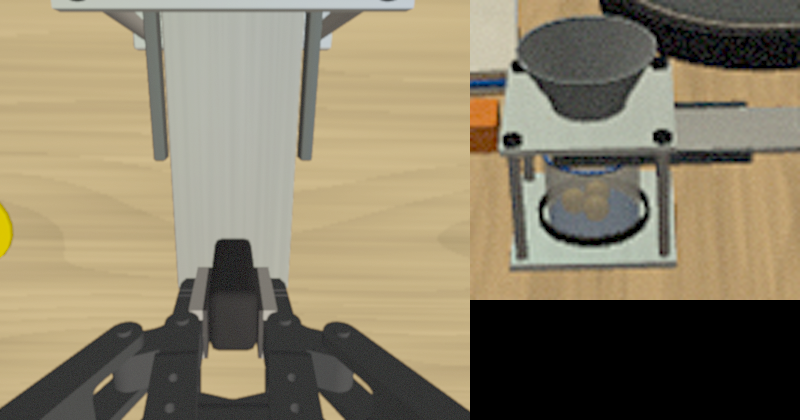

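At the open stop (8.7 N at x=492). Brass balls are visible in the cup at about (585,198) in the crop. I'll count brass pixels in the top view's hopper and the scene's cup before closing.

```bash
python3 - <<'E'
from cell import *
import cv2,numpy as np,pickle
f=lambda a:((a[...,0].astype(int)-a[...,2]>50)&(a[...,0]>110)).astype(np.uint8)
r=(slice(130,178),slice(378,432))
t=read_camera('top')['frame']
print(f(pickle.load(open('top.pkl','rb'))['frame'][r]).sum(),f(t[r]).sum())
s=read_camera('scene')['frame']
o=np.hstack([cv2.resize(t[120:185,365:450],(400,306),interpolation=cv2.INTER_CUBIC),cv2.resize(s[165:205,222:274],(398,306),interpolation=cv2.INTER_CUBIC)])
cv2.imwrite('pics/chk.png',(255*(o[...,::-1]/255)**.6).astype(np.uint8))
E
```

```text
236 128
```

View pics/chk.png

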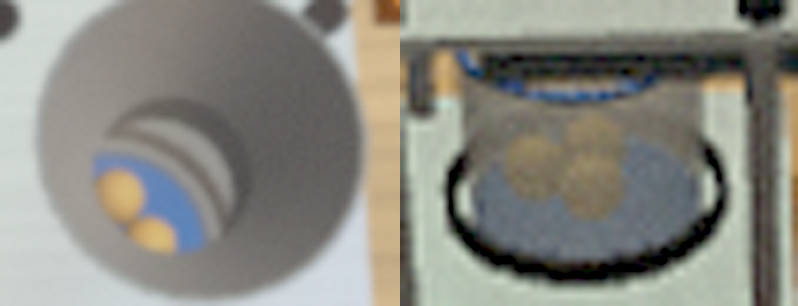

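All three balls are in the cup (right half: (535,165), (598,140), (592,188)) and the outlet is clear. Now push the shutter home.

```bash
python3 -m pendant '[{"ax":0,"ay":0,"az":0,"x":0,"y":-0.02,"z":0,"claw":-1},{"ax":0,"ay":0,"az":0,"x":0,"y":-0.02,"z":0,"claw":-1},{"ax":0,"ay":0,"az":0,"x":0,"y":-0.02,"z":0,"claw":-1},{"ax":0,"ay":0,"az":0,"x":0,"y":-0.02,"z":0,"claw":-1},{"ax":0,"ay":0,"az":0,"x":0,"y":-0.02,"z":0,"claw":-1},{"ax":0,"ay":0,"az":0,"x":0,"y":-0.02,"z":0,"claw":-1},{"ax":0,"ay":0,"az":0,"x":0,"y":-0.006,"z":0,"claw":-1},{"ax":0,"ay":0,"az":0,"x":0,"y":-0.004,"z":0,"claw":-1},{"ax":0,"ay":0,"az":0,"x":0,"y":-0.003,"z":0,"claw":-1},{"ax":0,"ay":0,"az":0,"x":0,"y":0,"z":0,"claw":-1},{"ax":0,"ay":0,"az":0,"x":0,"y":0,"z":0,"claw":-1}]'
```

```text
clock: 7.23
ee_pos: [557.1, -221.3, 293.5]
orientation: [-2.239, 2.204, -0.004]
force: [-0.8, -5.5, 5.4]
opening: 19.3
```

```bash
python3 -m pendant '[{"ax":0,"ay":0,"az":0,"x":0,"y":-0.003,"z":0,"claw":-1},{"ax":0,"ay":0,"az":0,"x":0,"y":-0.002,"z":0,"claw":-1},{"ax":0,"ay":0,"az":0,"x":0,"y":0,"z":0,"claw":-1},{"ax":0,"ay":0,"az":0,"x":0,"y":0,"z":0,"claw":-1}]'
```

```text
clock: 7.57
ee_pos: [558.4, -221.3, 293.5]
orientation: [2.237, -2.203, 0.0]
force: [-6.0, -5.0, 9.9]
opening: 19.6
```

It's at the closed stop: x=558.4, 66 mm of travel, with reaction force building. Release, then rise.

```bash
python3 -m pendant '[{"ax":0,"ay":0,"az":0,"x":0,"y":0,"z":0,"claw":1},{"ax":0,"ay":0,"az":0,"x":0,"y":0,"z":0,"claw":1},{"ax":0,"ay":0,"az":0,"x":0,"y":0,"z":0,"claw":1},{"ax":0,"ay":0,"az":0,"x":0,"y":0,"z":0,"claw":1},{"ax":0,"ay":0,"az":0,"x":0,"y":0,"z":0,"claw":1},{"ax":0,"ay":0,"az":0,"x":0,"y":0,"z":0,"claw":1},{"ax":0,"ay":0,"az":0,"x":0,"y":0,"z":0,"claw":1},{"ax":0,"ay":0,"az":0,"x":0,"y":0,"z":0,"claw":1},{"ax":0,"ay":0,"az":0,"x":0,"y":0,"z":0,"claw":1},{"ax":0,"ay":0,"az":0,"x":0,"y":0,"z":-0.03,"claw":1},{"ax":0,"ay":0,"az":0,"x":0,"y":0,"z":-0.04,"claw":1},{"ax":0,"ay":0,"az":0,"x":0,"y":0,"z":-0.04,"claw":1},{"ax":0,"ay":0,"az":0,"x":0,"y":0,"z":-0.04,"claw":1},{"ax":0,"ay":0,"az":0,"x":0,"y":0,"z":-0.04,"claw":1},{"ax":0,"ay":0,"az":0,"x":0,"y":0,"z":0,"claw":1},{"ax":0,"ay":0,"az":0,"x":0,"y":0,"z":0,"claw":1}]'
python3 - <<'E'
from cell import *
import cv2,numpy as np
a=read_camera('wrist')['frame'];b=read_camera('scene')['frame']
b=cv2.resize(b[120:220,205:315],None,fx=3,fy=3,interpolation=cv2.INTER_CUBIC)
o=np.zeros((420,800,3),np.uint8);o[:,:470]=a[:,50:520];o[:300,470:]=b
cv2.imwrite('pics/end.png',(255*(o[...,::-1]/255)**.6).astype(np.uint8))
E
```

```text
clock: 8.9
ee_pos: [559.9, -220.6, 388.5]
orientation: [-2.237, 2.203, -0.003]
force: [-1.0, -0.0, -1.2]
opening: 85.2
```

View pics/end.png

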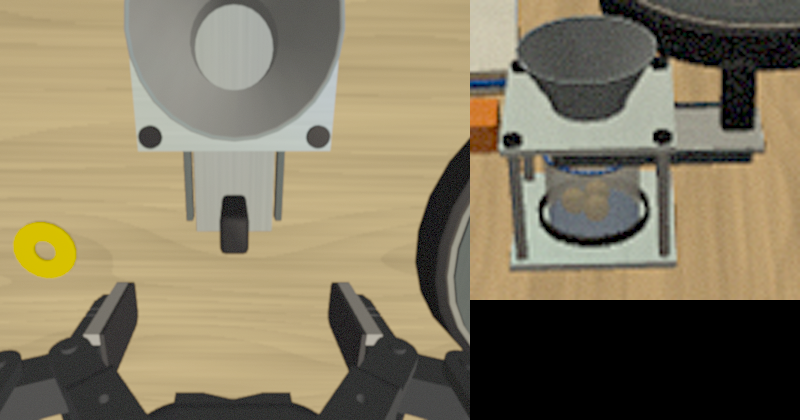

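The shutter covers the empty outlet, the block stands alone at about (234,224), the balls are in the upright cup at about (585,200), and the gripper is clear. Handing in.

```bash
python3 -c "from cell import *;print(finish_job())"
```

```text
the job is handed in; nothing more can be done
None
```

The job is done and handed in at about 9 s of the 35 s allowed; the hand-in reports no verdict. I pulled the brass feeder's shutter out to its open stop and saw all three balls in the cup. Then I pushed it back to its closed stop, let go and raised the gripper clear.

**Last checks:**
- **Shutter:** it stopped at x ≈ 558 mm after about 66 mm of travel, with a reaction force of about 6 N. The final picture shows the outlet covered.
- **Balls and cup:** the hopper is empty and the balls lie in the upright cup in its cradle. I judged the cup's position by eye and did not measure it.
- **Gripper:** open, about 95 mm above the grasp height, with about 1 N on the tool, which is sensor noise.
- **Other feeder:** the arm worked only at the brass feeder and passed the black one about 60 mm above its funnel. I did not check its shutter again at the end.

**Deviations:**
- The first two move calls were refused because some keys were missing, and the arm did not move.
- The first grip pushed sideways with about 22 N because the fingers were about 4 mm off centre. I corrected most of that before pulling.

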